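# Switch off the honey stirrer, raise its head to the jar's ring and clamp it

### The arm

A 7-joint arm with a two-finger parallel gripper is mounted at the origin on the work surface. World frame = base frame: x ahead of the robot, y to its left, z up, the work surface at z = 0. Lengths are in m, angles in rad, forces in N, time in s.
With the tool pointing down it reaches from about 0.425 to 0.925 m from the base axis. Payload 6.8 kg.
Tool frame: the origin (TCP) lies between the finger pads; the fingertips stand 11 mm ahead of it and the grasp point (between the pads) lies 8 mm behind it; z points along the fingers, y is the line along which they close (so a half turn about z gives the same grasp; the last joint's range is limited). The gripper opens to 85 mm and grips with 20 to 120 N. Pads are 22 mm wide; open, the fingers measure 114 mm over their backs; the gripper's body (76 mm by 85 mm) begins 54 mm behind the grasp point. The pads swing forward as they close: fully open they stand 13 mm farther back than shut.
Start: joints at [-1.402, 0.477, 0.022, 1.555, -0.011, 1.109, -0.083], TCP at [0.184, 0.649, 0.242] pointing down, gripper open.
Joint ranges: [-2.96, 2.96], [-0.34, 2.1], [-1.41, 1.46], [0.24, 2.44], [-1.37, 4.51], [0.17, 1.92], [-2.96, 2.96]. Speed limits (rad/s): [2.39, 2.39, 3.14, 3.14, 3.14, 3.14, 3.14].

### API

Orientations are given as a rotation vector (axis times angle).
In Python, from bench import r gives the robot as it stands.
- The arm moves only by the tool send_rows, never from a script. Its argument "deltas" is a list of rows, each an object of numbers: "dx", "dy", "dz": the shift along the world's x, y, z in mm; "rx", "ry", "rz": the turn, a rotation vector about the world's x, y, z in degrees. A call has 1 to 5 rows; each row is the pose to reach, as a shift and turn from the pose commanded when the call began; what a row does not reach only later rows make up. A row lasts 1/12 s, in which the tool goes at most 41.7 mm and 7.16 degrees, less where a joint would pass 70% of its speed; a pose out of reach is approached as far as the arm can. A call with a gripper value outside its range is refused whole. "jaw" is the finger opening in mm, from 0 to 85.4, set as the call begins (left out, the last holds). The fingers move at their own pace and stop on an object; "newtons" is the grip in N (left out, the last holds). Time passes only in rows, so rows that repeat a pose let the fingers close. It gives the time, the measured TCP pose, the force, the opening and the grip force at its end, in the units of the state.
- r.get_obs(): the state, without advancing time (a new reading comes with each control period).
- r.grab_frame(name): name is "scene" or "top" or "wrist"; returns a dict with "frame" (384x512x3 uint8, blue, green, red), "z_map" (384x512 float32, m along the optical axis (not along the pixel's ray), 0 where there is no reading), "vertical_fov" (degrees; the focal length in pixels is half the picture's height over the tangent of half this angle, whatever the lens; pixels are square), "cx", "cy" (the principal point, pixels), "xyz" and "orientation" of the camera in the world. Camera axes: x right, y down, z forward; pixel columns grow to the right and rows downward; lengths in m; the calibration is good to about 2 mm. A picture is of the moment at which its call begins.
- r.hand_in(): hands the job in; it is judged then, once.
The state is a dict: "clock": time; "joints": joint angles; "qvel": joint speeds; "tau": joint torques, N m; "tcp_pos": TCP position; "orientation": TCP orientation; "contact_force": force on the tool from outside, world axes, zero at the start; "moment": the same for the moment, N m; "grip_width": finger opening in m; "gripper_force": force on a finger pad.
Only numpy, scipy, OpenCV 4.12 (cv2) and the standard library are available. Lean on these libraries where they do the work, as an engineer would, in place of code of your own. Each camera call takes 0.05 s, during which the arm holds its last target. There are 200 camera calls.

### The job

The honey stirrer has been left running in an empty jar: turn its rotary switch to off, and only then lift the stirrer head by its grip until the top edge of the sliding sleeve is level with the ring on the column for that jar (lowest ring for the small jar, middle ring for the medium one, top ring for the tall one). The cam lever must still be open when the head reaches the ring; holding the head there, squeeze the lever closed against the grip. Finish still holding the head at the ring with grip and closed lever between the fingers, and leave the jars and other things where they stand.

Things in the scene. Friction and masses are not known exactly. Their poses are not given: they have to be found in the camera images.
- stand: Stirrer's base and column, fixed. Origin: on the worktop on the column's axis; x axis from the grip side towards the jar, y to the switch side, z up. Base housing 45 mm high, x -110 to +40, y -115 to +175 mm; two feet 20 mm high run to x +200 mm at y +-85 mm round the jar. Steel column 22 mm in diameter, top at z 330 mm.
- switch (a joint): Rotary switch, rad: 0 = on (starts there), 1.047 = off. Turns about the vertical, growing clockwise seen from above: turn it 60 degrees clockwise to off. A spring detent (about 0.15 N m) holds it at either end; beyond half way it snaps on by itself.
- switch_grip (a point): On the switch's axis, 11 mm under the top of its black bar handle: stand frame x -30, y +125, z 73 mm. Bar 50 mm long, 14 mm thick, z 58 to 84 mm, on a 48 mm disc (top at z 59 mm). The bar lies along this point's x axis: along the stand's x axis at off, 60 degrees counter-clockwise of it at on. Take it across its 14 mm.
- lift (a joint): Height of the stirrer head above its lower stop, m, 0 to 0.175; starts at 0. The head (sleeve, motor, shaft, paddle, grip, lever; about 0.45 kg) slides straight up the column without turning. Lever open: about 5 N lifts it and it drops back when let go. Lever closed: clamped.
- sleeve_top (a point): Centre of the top edge of the sliding aluminium sleeve (44 mm in diameter, 50 mm high), on the column's axis. This edge is set level with a ring. At the lower stop it is 150 mm above the worktop; it rises with joint lift.
- ring_small (a point): Lowest dark ring round the column, for the small jar, 235 mm above the worktop (its middle, on the column's axis; ring 3 mm high).
- ring_medium (a point): Middle ring, for the medium jar, 260 mm above the worktop.
- ring_tall (a point): Top ring, for the tall jar, 290 mm above the worktop.
- jar_place (a point): Point on the worktop under the stirring shaft, where the jar in use stands: stand frame x +110, y 0. The motor (72 mm in diameter) is above it, its underside 175 mm and its top 260 mm above the worktop when the head is down; the paddle's lower end is then 25 mm above the worktop.
- grip: Black ribbed grip bar fixed to the sleeve, sticking out towards the robot side (stand's -x): 90 mm long (35 to 125 mm from the column's axis), 14 mm thick (y), 28 mm high (z). Axes as the stand's; origin at its middle, 80 mm in front of the column's axis and 3 mm to +y of it, 125 mm above the worktop when the head is down. Rigid sideways.
- grip_point (a point): Where to take the grip: on its centre line, 10 mm from its middle towards the free end (90 mm in front of the column's axis). Fingers close along the stand's y axis, one on the grip's +y face (7 mm from this point), one on the lever's outer face. The clamp block (34 mm wide) begins 47 mm nearer the column.
- cam (a joint): Cam lever angle, rad: 0 = open (starts there), 0.42 = closed, parallel to the grip. Sprung open: it pushes back at the fingers with about 8 to 14 N, begins to brake the head at about 0.19 rad, passes over centre at about 0.38 rad and then stays closed. Pressed lightly, 0.05 to 0.17 rad, its push lets the fingers carry the head between grip and lever.
- lever: Steel lever bar beside the grip on its -y side, 88 mm long (own -x axis), 8 mm thick, 22 mm high. Origin: its pivot, 36 mm in front of the column's axis, 12 mm to -y. From the grip's +y face to the lever's outer face at the grip point: about 51 mm open (55 mm at 11 mm further out), 26 mm closed. Only the lever moves, so the middle between the fingers shifts to +y as it closes.
- lever_end (a point): Free end of the lever bar, 88 mm from the pivot, at mid height.
- jar_small: Empty clear glass preserving jar, 70 mm in diameter, 95 mm tall, open mouth 58 mm across outside; the small jar (lowest ring). Origin: centre of its underside. One of jar_small, jar_medium and jar_tall (it varies) stands under the stirrer round the paddle; the other two stand left and right of it.
- jar_medium: Empty clear glass preserving jar, 82 mm in diameter, 120 mm tall, open mouth 66 mm across outside; the medium jar (middle ring). Origin: centre of its underside. One of jar_small, jar_medium and jar_tall (it varies) stands under the stirrer round the paddle; the other two stand left and right of it.
- jar_tall: Empty clear glass preserving jar, 90 mm in diameter, 150 mm tall, open mouth 72 mm across outside; the tall jar (top ring). Origin: centre of its underside. One of jar_small, jar_medium and jar_tall (it varies) stands under the stirrer round the paddle; the other two stand left and right of it.
- jar_big: Empty 3-litre glass jar, 150 mm in diameter, 235 mm tall, at the back right. Origin: centre of its underside. Leave alone.
- bowl: Brown ceramic bowl, 160 mm across, 65 mm high, on the right. Origin: centre of its underside. Leave alone.
- spoon: Wooden spoon, 220 mm long, lying right of the stirrer's base. Origin: its underside about mid-length. Leave alone.
- lid: Steel jar lid, 72 mm in diameter, 10 mm thick, lying flat in front of the switch corner of the base. Origin: centre of its underside. Leave alone.
- lifter: Stainless jar lifter (crossed tongs with spring), about 220 x 80 mm, lying flat on the left, 18 mm high. Origin: at its pivot, on its underside. Leave alone.
Mind the look-alikes: they are no part of the job. Leave any red or yellow look-alike of the jar_small alone. Leave any green look-alike of the jar_tall alone.

How it is judged:
On the way, in this order (a step that is already met when the one before it is completed fails the run):
1. the switch is turned to off (value of joint switch above 0.957 rad), for 0.2 s.
2. the head is held by the fingers with the sleeve's top edge at the ring for the jar under it, the cam lever not yet closed, the switch off (((horizontal distance between jar_small and jar_place below 0.035 m and distance between sleeve_top and ring_small below 0.005 m) or (horizontal distance between jar_medium and jar_place below 0.035 m and distance between sleeve_top and ring_medium below 0.005 m) or (horizontal distance between jar_tall and jar_place below 0.035 m and distance between sleeve_top and ring_tall below 0.005 m)) and value of joint switch above 0.957 rad and value of joint cam below 0.3 rad and (contact force between the fingers and grip above 0.5 N or contact force between the fingers and lever above 0.5 N)), for 0.2 s.
3. the cam lever is closed with the head still held at the ring (((horizontal distance between jar_small and jar_place below 0.035 m and distance between sleeve_top and ring_small below 0.005 m) or (horizontal distance between jar_medium and jar_place below 0.035 m and distance between sleeve_top and ring_medium below 0.005 m) or (horizontal distance between jar_tall and jar_place below 0.035 m and distance between sleeve_top and ring_tall below 0.005 m)) and value of joint switch above 0.957 rad and value of joint cam above 0.375 rad and (contact force between the fingers and grip above 0.5 N or contact force between the fingers and lever above 0.5 N)), for 0.2 s.
At the end, for the whole second after the job is handed in: The switch is off (within 0.09 rad), the sleeve's top edge is within 5 mm of the ring for the jar that stands under the stirrer, the cam lever is closed (joint cam above 0.375 rad), and the fingers still hold the head, pressing on both the grip and the lever with more than 2 N (((horizontal distance between jar_small and jar_place below 0.035 m and distance between sleeve_top and ring_small below 0.005 m) or (horizontal distance between jar_medium and jar_place below 0.035 m and distance between sleeve_top and ring_medium below 0.005 m) or (horizontal distance between jar_tall and jar_place below 0.035 m and distance between sleeve_top and ring_tall below 0.005 m)) and value of joint switch above 0.957 rad and value of joint cam above 0.375 rad and contact force between the fingers and grip above 2 N and contact force between the fingers and lever above 2 N); the arm keeps its last pose, push and grip.
It fails at once if the head was lifted more than 10 mm while the switch was not off (value of joint lift above 0.01 m and value of joint switch below 0.9 rad).
It fails at once if a jar or another loose thing was moved by more than 25 mm (distance of any of jar_small, jar_medium, jar_tall, jar_big, bowl, spoon, lid, lifter from where it was at the start of the episode above 0.025 m).
It fails at once if a jar was tipped (angle between any of jar_small, jar_medium, jar_tall, jar_big's own z axis and vertical above 0.3 rad).
It also fails if it takes over 64 s, if anything falls off the work surface, if the arm or the gripper's body presses on something with over 40 N, if the wrist force passes 120 N, or if a joint passes its speed limit or range.

## Working session

There is one attempt and no reset: what is moved stays moved. The work goes in short steps, Python scripts to look and compute and a tool call to move; the robot and the scene stay as the last step left them, time stands still between calls to the robot, and variables do not carry over. Pictures are saved under pics/ and viewed, at most 10 in all, crops included, and the job is handed in when it is done.

Besides the shell and the picture viewer there is one more tool, called after ">>>" as a command line: name --argument value ..., lists and objects as JSON in quotes. send_rows: Moves the arm, as the interface text tells. Its arguments: {"type":"object","properties":{"deltas":{"type":"array","items":{"type":"object","properties":{"dx":{"type":"number"},"dy":{"type":"number"},"dz":{"type":"number"},"rx":{"type":"number"},"ry":{"type":"number"},"rz":{"type":"number"}}}},"jaw":{"type":"number"},"newtons":{"type":"number"}},"required":["deltas"]}

```bash
mkdir -p pics; ls; cat > h.py <<'E'
import numpy as np, cv2
from scipy.spatial.transform import Rotation as R
from bench import r
def cam(n):
    f=r.grab_frame(n); H=f["frame"].shape[0]
    f["f"]=H/2/np.tan(np.radians(f["vertical_fov"])/2)
    o=np.array(f["orientation"]); f["R"]=R.from_rotvec(o).as_matrix() if o.shape==(3,) else (o if o.shape==(3,3) else None)
    f["t"]=np.array(f["xyz"]); return f
def pts(f):
    z=f["z_map"]; v,u=np.indices(z.shape)
    c=np.stack([(u-f["cx"])/f["f"]*z,(v-f["cy"])/f["f"]*z,z],-1)
    return c@f["R"].T+f["t"]
def onplane(f,u,v,h):
    d=f["R"]@np.array([(u-f["cx"])/f["f"],(v-f["cy"])/f["f"],1]); return f["t"]+d*(h-f["t"][2])/d[2]
E
python3 - <<'E'
from h import *
for n in("scene","top"):
    f=cam(n); cv2.imwrite(f"pics/{n}0.png",f["frame"]); print(n,f["t"],f["R"].round(3).tolist(),f["f"],f["cx"],f["cy"])
    np.savez(f"{n}0.npz",p=pts(f),im=f["frame"],z=f["z_map"])
print(r.get_obs())
E
```

```text
pics
scene [ 1.19429219 -1.13840535  1.19744254] [[0.869, 0.306, -0.388], [0.494, -0.529, 0.69], [0.006, -0.792, -0.611]] 438.22606551194843 244.30630016041906 189.73971507792737
top [0.26068937 0.02775448 1.83307398] [[-0.005, -0.984, 0.177], [-1.0, 0.003, -0.013], [0.012, -0.177, -0.984]] 452.27074566137827 257.16217334913654 197.2355696436626
{'clock': 0.1, 'joints': array([-1.40208299,  0.47774101,  0.02235902,  1.55633571, -0.01150987,
        1.10930148, -0.08312282]), 'qvel': array([ 0.00040184, -0.00197866, -0.00012211, -0.00316213, -0.00056478,
       -0.00082861,  0.00046061]), 'tau': array([ 4.15050759e-03, -5.97761500e+01,  1.61345400e+00, -2.81954384e+01,
        1.28009656e-02,  4.96360502e-03,  8.00980956e-06]), 'tcp_pos': array([0.18434849, 0.64880887, 0.24141455]), 'orientation': array([-4.33448739e-01, -3.11143578e+00,  2.59736086e-03]), 'contact_force': array([-0.36630847,  0.27555633, -0.23975022]), 'moment': array([ 0.0184728 ,  0.06228273, -0.0246498 ]), 'gripper_force': 0.0, 'grip_width': 0.08546034725676989}
```

View pics/scene0.png

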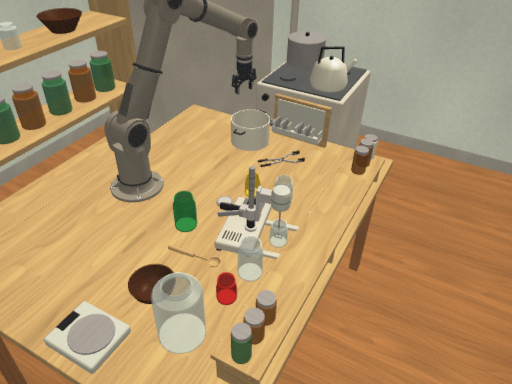

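View pics/top0.png

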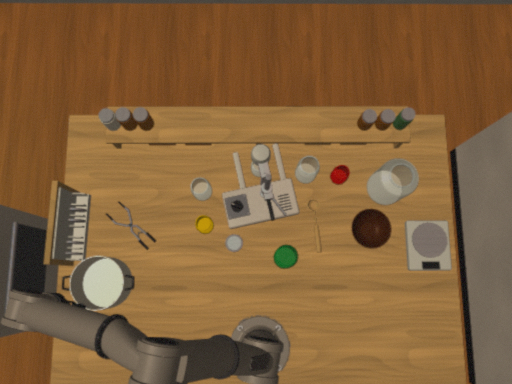

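Scene view: stirrer at about (250,215), with the jar under it at (279,230). Clear jars stand at (250,262) and (285,190); the look-alikes are red (227,288), yellow (253,183) and green (185,212). Top view: base at (260,203), switch (237,206), column (267,187), jars (201,188), (260,160) and (307,168). The lid at (234,243) is a round thing that could be taken for the switch disc.

```bash
python3 - <<'E'
from h import *
f=np.load("top0.npz"); p=f["p"]; im=f["im"]
w=slice(120,260),slice(170,350)
z=p[...,2]
# housing top by height
m=((z>0.035)&(z<0.052)).astype(np.uint8); mm=np.zeros_like(m); mm[175:232,215:305]=m[175:232,215:305]
n,l,s,c=cv2.connectedComponentsWithStats(mm); k=1+np.argmax(s[1:,4]); print(s[k],c[k])
P=p[l==k]; print("z",np.median(P[:,2])); 
rect=cv2.minAreaRect((P[:,:2]*1000).astype(np.float32)); print("housing rect",rect, cv2.boxPoints(rect).round())
# column top and switch bar
m=(abs(z-0.33)<0.006); ys,xs=np.where(m[w]); print("col top",len(ys), np.median(p[w][m[w]],0) if len(ys) else 0)
m=(z>0.076)&(z<0.09); m2=np.zeros_like(m); m2[190:225,222:255]=m[190:225,222:255]; Q=p[m2]; print("bar",len(Q),Q.mean(0) if len(Q) else 0, cv2.minAreaRect((Q[:,:2]*1000).astype(np.float32)) if len(Q)>3 else 0)
a=cv2.resize(im[125:265,175:355],None,fx=4.2,fy=4.2,interpolation=cv2.INTER_CUBIC); cv2.imwrite("pics/topc.png",a)
g=np.load("scene0.npz"); a=cv2.resize(g["im"][155:305,170:330],None,fx=4,fy=4,interpolation=cv2.INTER_CUBIC); cv2.imwrite("pics/scc.png",a)
E
```

```text
[ 222  185   49   44 1166] [247.18867925 206.89451115]
z 0.04558656497939173
housing rect ((546.9369506835938, 50.25653076171875), (150.095703125, 169.06927490234375), 12.329442024230957) [[456. 117.]
 [492. -48.]
 [638. -16.]
 [602. 149.]]
col top 31 [ 0.60052471 -0.02880735  0.32935901]
bar 44 [0.54349859 0.08486929 0.08399603] ((544.0809326171875, 85.014892578125), (48.8563346862793, 14.015539169311523), 71.8518295288086)
```

View pics/topc.png

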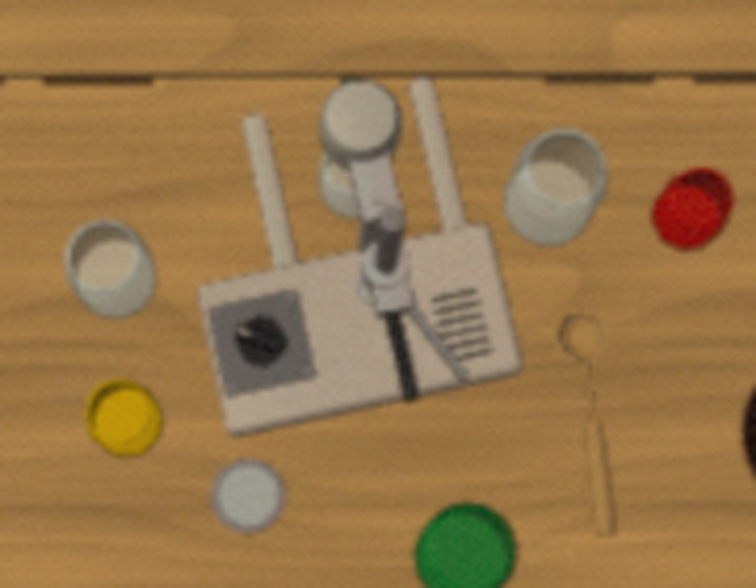

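View pics/scc.png

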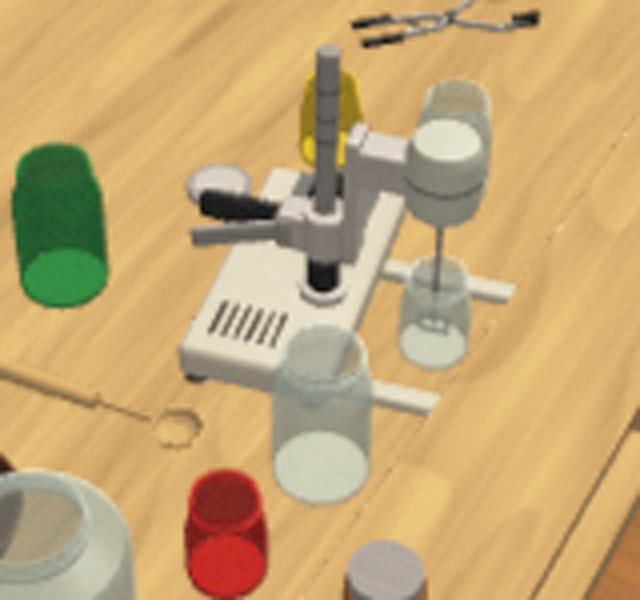

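```bash
python3 - <<'E'
from h import *
f=np.load("top0.npz"); p=f["p"]; im=f["im"]; z=p[...,2]
def med(m,name):
    Q=p[m]; 
    if len(Q)>5: c,rd=cv2.minEnclosingCircle((Q[:,:2]*1000).astype(np.float32)); print(name,len(Q),Q.mean(0).round(4),np.round(c),round(rd,1))
    else: print(name,len(Q))
box=np.zeros(z.shape,bool); box[135:180,245:280]=1
med(box&(abs(z-0.26)<0.006),"motor top")
b=np.zeros(z.shape,bool); b[190:225,262:280]=1; m=b&(abs(z-0.139)<0.006); med(m,"grip top")
Q=p[m][:,:2]; 
if len(Q)>5: print(cv2.minAreaRect((Q*1000).astype(np.float32)))
b=np.zeros(z.shape,bool); b[190:225,262:292]=1; m=b&(abs(z-0.136)<0.004); med(m,"lever")
for nm,(u0,u1,v0,v1) in {"L":(188,215,175,203),"R":(294,322,152,186)}.items():
    b=np.zeros(z.shape,bool); b[v0:v1,u0:u1]=1
    Q=p[b]; print(nm,"zmax",np.percentile(Q[:,2],[50,90,97,99.5]).round(3)); med(b&(z>np.percentile(Q[:,2],97)-.01)&(z>.05),nm)
g=np.load("scene0.npz"); q=g["p"]; b=q[218:250,268:290].reshape(-1,3); 
J=b[(abs(b[:,0]-.71)<.06)&(abs(b[:,1])<.06)]; print("under jar pts",len(J),np.percentile(J[:,2],[5,50,90,97]).round(3),J[:,:2].min(0),J[:,:2].max(0))
E
```

```text
motor top 190 [ 0.7063 -0.0063  0.2588] [681. -17.] 56.5
grip top 136 [ 0.5393 -0.0451  0.1392] [535. -33.] 59.6
((540.7439575195312, -51.257415771484375), (119.18441772460938, 45.53139114379883), 17.509828567504883)
lever 96 [ 0.5282 -0.055   0.1367] [533. -58.] 55.6
L zmax [0.007 0.109 0.12  0.128]
L 72 [0.5982 0.2186 0.1896] [451. 139.] 220.5
R zmax [0.009 0.134 0.149 0.156]
R 80 [ 0.6787 -0.1891  0.1897] [493. -89.] 260.2
under jar pts 561 [-0.002  0.052  0.089  0.095] [ 0.65090828 -0.05915299] [0.74462911 0.0590122 ]
```

>>> send_rows --deltas '[{"dx":36,"dy":-20,"rz":-7},{"dx":70,"dy":-42,"rz":-14},{"dx":100,"dy":-65,"rz":-21},{"dx":130,"dy":-90,"rz":-28},{"dx":160,"dy":-115,"rz":-35}]' --jaw 85 --newtons 20

```text
$.deltas[0]: bad value
```

Left jar top is 120 mm (medium), right 150 mm (tall), and the one under the stirrer 95 mm. So it is the small jar and the lowest ring (lift 85 mm). Yaw is about 12.3°, the column at (600,-30).

>>> send_rows --deltas '[{"dx":30,"dy":-20,"dz":0,"rx":0,"ry":0,"rz":-7},{"dx":60,"dy":-42,"dz":0,"rx":0,"ry":0,"rz":-14},{"dx":90,"dy":-65,"dz":0,"rx":0,"ry":0,"rz":-21},{"dx":118,"dy":-90,"dz":0,"rx":0,"ry":0,"rz":-28},{"dx":146,"dy":-115,"dz":0,"rx":0,"ry":0,"rz":-35}]' --jaw 85 --newtons 20

```text
clock: 0.52
tcp_pos: [0.3316, 0.5328, 0.2419]
orientation: [1.358, 2.833, -0.001]
contact_force: [-0.1, -0.3, -1.6]
grip_width: 0.085
gripper_force: 0.0
```

>>> send_rows --deltas '[{"dx":22,"dy":-34,"dz":0,"rx":0,"ry":0,"rz":-7},{"dx":44,"dy":-68,"dz":0,"rx":0,"ry":0,"rz":-14},{"dx":66,"dy":-102,"dz":0,"rx":0,"ry":0,"rz":-21},{"dx":88,"dy":-136,"dz":0,"rx":0,"ry":0,"rz":-28},{"dx":108,"dy":-170,"dz":0,"rx":0,"ry":0,"rz":-35}]'

```text
clock: 0.93
tcp_pos: [0.4393, 0.3622, 0.2421]
orientation: [2.147, 2.293, -0.001]
contact_force: [0.6, 0.6, -0.1]
grip_width: 0.085
gripper_force: 0.0
```

>>> send_rows --deltas '[{"dx":20,"dy":-35,"dz":0,"rx":0,"ry":0,"rz":-7},{"dx":40,"dy":-70,"dz":0,"rx":0,"ry":0,"rz":-14},{"dx":60,"dy":-105,"dz":0,"rx":0,"ry":0,"rz":-21.5},{"dx":75,"dy":-140,"dz":0,"rx":0,"ry":0,"rz":-21.5},{"dx":85,"dy":-175,"dz":0,"rx":0,"ry":0,"rz":-21.5}]'

```text
clock: 1.35
tcp_pos: [0.5244, 0.1873, 0.2422]
orientation: [2.532, 1.859, 0.0]
contact_force: [1.3, -0.0, 0.2]
grip_width: 0.0851
gripper_force: 0.0
```

>>> send_rows --deltas '[{"dx":7,"dy":-35,"dz":0,"rx":0,"ry":0,"rz":0},{"dx":14,"dy":-70,"dz":0,"rx":0,"ry":0,"rz":0},{"dx":19,"dy":-102,"dz":0,"rx":0,"ry":0,"rz":0},{"dx":19,"dy":-102,"dz":0,"rx":0,"ry":0,"rz":0}]'

```text
clock: 1.68
tcp_pos: [0.5429, 0.0789, 0.2426]
orientation: [2.539, 1.846, -0.002]
contact_force: [0.1, -0.6, -0.7]
grip_width: 0.085
gripper_force: 0.0
```

>>> send_rows --deltas '[{"dx":1,"dy":0,"dz":-40,"rx":0,"ry":0,"rz":0},{"dx":1,"dy":0,"dz":-80,"rx":0,"ry":0,"rz":0},{"dx":1,"dy":0,"dz":-110,"rx":0,"ry":0,"rz":0},{"dx":1,"dy":0,"dz":-130,"rx":0,"ry":0,"rz":0},{"dx":1,"dy":0,"dz":-130,"rx":0,"ry":0,"rz":0}]'

```text
clock: 2.1
tcp_pos: [0.5401, 0.0871, 0.1081]
orientation: [-2.529, -1.86, 0.012]
contact_force: [-0.0, -0.0, -0.8]
grip_width: 0.0853
gripper_force: 0.0
```

```bash
python3 - <<'E'
from h import *
f=cam("wrist"); cv2.imwrite("pics/w1.png",f["frame"]); p=pts(f); z=p[...,2]
m=(z>.076)&(z<.09)&(abs(p[...,0]-.544)<.04)&(abs(p[...,1]-.085)<.04)
Q=p[m]; print(len(Q),Q.mean(0),cv2.minAreaRect((Q[:,:2]*1000).astype(np.float32)))
print(r.get_obs()["tcp_pos"],r.get_obs()["orientation"],r.get_obs()["joints"].round(2))
E
```

```text
1707 [0.54697085 0.0882539  0.08362526] ((546.4576416015625, 85.77442169189453), (49.78886413574219, 13.87959098815918), 72.63804626464844)
[0.54169717 0.08708001 0.11042768] [-2.53015448 -1.85987955  0.00763472] [-0.65  0.48  0.49  1.99 -0.32  0.75 -0.28]
```

View pics/w1.png

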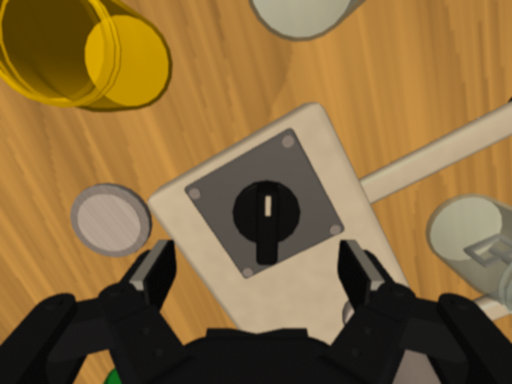

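The black bar handle is seen vertical at (267,222) on its disc, midway between the fingers at (160,265) and (355,265). The round lid at (110,218) stays clear.

>>> send_rows --deltas '[{"dx":3,"dy":-1,"dz":-20,"rx":0,"ry":0,"rz":0},{"dx":3,"dy":-1,"dz":-38,"rx":0,"ry":0,"rz":0},{"dx":3,"dy":-1,"dz":-38,"rx":0,"ry":0,"rz":0},{"dx":3,"dy":-1,"dz":-38,"rx":0,"ry":0,"rz":0}]'

```text
clock: 2.48
tcp_pos: [0.5468, 0.0864, 0.0753]
orientation: [2.531, 1.861, 0.001]
contact_force: [0.1, 0.1, 0.1]
grip_width: 0.0851
gripper_force: 0.0
```

>>> send_rows --deltas '[{"dx":0,"dy":0,"dz":0,"rx":0,"ry":0,"rz":0},{"dx":0,"dy":0,"dz":0,"rx":0,"ry":0,"rz":0},{"dx":0,"dy":0,"dz":0,"rx":0,"ry":0,"rz":0},{"dx":0,"dy":0,"dz":0,"rx":0,"ry":0,"rz":0},{"dx":0,"dy":0,"dz":0,"rx":0,"ry":0,"rz":0}]' --jaw 8 --newtons 40

```text
clock: 2.9
tcp_pos: [0.5467, 0.0865, 0.0749]
orientation: [2.531, 1.861, 0.002]
contact_force: [1.1, 0.2, 0.7]
grip_width: 0.025
gripper_force: 0.0
```

>>> send_rows --deltas '[{"dx":0,"dy":0,"dz":0,"rx":0,"ry":0,"rz":0},{"dx":0,"dy":0,"dz":0,"rx":0,"ry":0,"rz":0},{"dx":0,"dy":0,"dz":0,"rx":0,"ry":0,"rz":0},{"dx":0,"dy":0,"dz":0,"rx":0,"ry":0,"rz":0},{"dx":0,"dy":0,"dz":0,"rx":0,"ry":0,"rz":0}]'

```text
clock: 3.32
tcp_pos: [0.5466, 0.0864, 0.0747]
orientation: [-2.531, -1.86, -0.001]
contact_force: [-0.7, 0.6, 4.9]
grip_width: 0.0131
gripper_force: 40.3
```

>>> send_rows --deltas '[{"dx":0,"dy":0,"dz":0,"rx":0,"ry":0,"rz":-6},{"dx":0,"dy":0,"dz":0,"rx":0,"ry":0,"rz":-12},{"dx":0,"dy":0,"dz":0,"rx":0,"ry":0,"rz":-18},{"dx":0,"dy":0,"dz":0,"rx":0,"ry":0,"rz":-24},{"dx":0,"dy":0,"dz":0,"rx":0,"ry":0,"rz":-30}]'

```text
clock: 3.73
tcp_pos: [0.5471, 0.0861, 0.0748]
orientation: [2.929, 1.135, 0.002]
contact_force: [-0.9, -0.8, 2.9]
grip_width: 0.0129
gripper_force: 40.1
```

>>> send_rows --deltas '[{"dx":0,"dy":0,"dz":0,"rx":0,"ry":0,"rz":-6},{"dx":0,"dy":0,"dz":0,"rx":0,"ry":0,"rz":-12},{"dx":0,"dy":0,"dz":0,"rx":0,"ry":0,"rz":-18},{"dx":0,"dy":0,"dz":0,"rx":0,"ry":0,"rz":-24},{"dx":0,"dy":0,"dz":0,"rx":0,"ry":0,"rz":-30}]'

```text
clock: 4.15
tcp_pos: [0.5473, 0.0857, 0.0748]
orientation: [3.123, 0.337, 0.003]
contact_force: [0.9, -1.8, 2.1]
grip_width: 0.0132
gripper_force: 39.9
```

>>> send_rows --deltas '[{"dx":0,"dy":0,"dz":0,"rx":0,"ry":0,"rz":0},{"dx":0,"dy":0,"dz":0,"rx":0,"ry":0,"rz":0},{"dx":0,"dy":0,"dz":0,"rx":0,"ry":0,"rz":0},{"dx":0,"dy":0,"dz":0,"rx":0,"ry":0,"rz":0}]'

```text
clock: 4.48
tcp_pos: [0.5473, 0.0857, 0.0747]
orientation: [3.122, 0.345, 0.003]
contact_force: [1.1, -3.1, 4.9]
grip_width: 0.0131
gripper_force: 40.4
```

>>> send_rows --deltas '[{"dx":0,"dy":0,"dz":0,"rx":0,"ry":0,"rz":0},{"dx":0,"dy":0,"dz":0,"rx":0,"ry":0,"rz":0},{"dx":0,"dy":0,"dz":0,"rx":0,"ry":0,"rz":0},{"dx":0,"dy":0,"dz":0,"rx":0,"ry":0,"rz":0},{"dx":0,"dy":0,"dz":0,"rx":0,"ry":0,"rz":0}]' --jaw 85

```text
clock: 4.9
tcp_pos: [0.5461, 0.0867, 0.0741]
orientation: [-3.122, -0.347, 0.001]
contact_force: [-0.6, 0.2, -0.3]
grip_width: 0.0732
gripper_force: 0.0
```

>>> send_rows --deltas '[{"dx":0,"dy":0,"dz":35,"rx":0,"ry":0,"rz":0},{"dx":0,"dy":0,"dz":75,"rx":0,"ry":0,"rz":0},{"dx":0,"dy":0,"dz":115,"rx":0,"ry":0,"rz":0},{"dx":0,"dy":0,"dz":150,"rx":0,"ry":0,"rz":0},{"dx":0,"dy":0,"dz":150,"rx":0,"ry":0,"rz":0}]'

```text
clock: 5.32
tcp_pos: [0.5501, 0.086, 0.2306]
orientation: [-3.12, -0.344, -0.015]
contact_force: [1.3, 0.6, -0.9]
grip_width: 0.0854
gripper_force: 0.0
```

```bash
python3 - <<'E'
from h import *
f=cam("wrist"); cv2.imwrite("pics/w2.png",f["frame"]); p=pts(f); z=p[...,2]
m=(z>.076)&(z<.09)&(abs(p[...,0]-.544)<.04)&(abs(p[...,1]-.085)<.04)
Q=p[m]; print(len(Q),Q.mean(0),cv2.minAreaRect((Q[:,:2]*1000).astype(np.float32)) if len(Q)>3 else 0)
print(r.get_obs()["tcp_pos"],r.get_obs()["orientation"],r.get_obs()["joints"].round(2))
E
```

```text
644 [0.5474214  0.08604853 0.08377084] ((546.2823486328125, 85.64173889160156), (49.5754508972168, 13.837601661682129), 12.178275108337402)
[0.54859509 0.08657093 0.22772536] [-3.12036409 -0.34596895 -0.01005047] [-0.98  0.41  0.93  1.91 -0.39  1.01 -1.23]
```

View pics/w2.png

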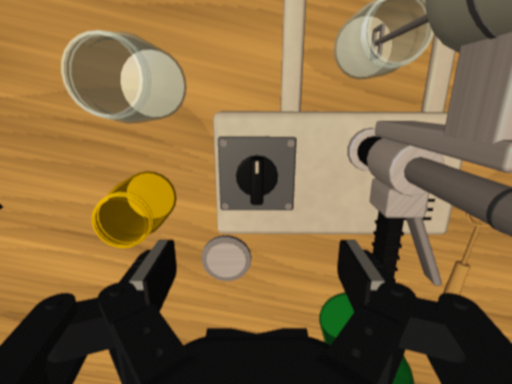

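Wrist view: the switch bar at (257,178) now lies along the stand's x axis (12.2°), so the switch is off. The grip is at (388,245), with the open lever at (425,250).

```bash
python3 - <<'E'
from h import *
f=cam("wrist"); o=r.get_obs(); T=R.from_rotvec(o["orientation"]).as_matrix()
print("cam in tool",T.T@(f["t"]-o["tcp_pos"]), T.T@f["R"][:,2])
p=pts(f); Q=p.reshape(-1,3)
a=np.radians(12.2); M=np.array([[np.cos(a),-np.sin(a)],[np.sin(a),np.cos(a)]])
S=np.c_[(Q[:,:2]-[.6015,-.030])@M,Q[:,2]]*1000
def sel(m,n): print(n,m.sum(),S[m].mean(0).round(1) if m.any() else '',S[m].min(0).round(1) if m.any() else '',S[m].max(0).round(1) if m.any() else '')
# grip top band, lever top band in stand frame
for x0 in(-115,-100,-90):
    b=abs(S[:,0]-x0)<4
    sel(b&(abs(S[:,2]-139)<4)&(abs(S[:,1])<70)&(S[:,1]>-8),f"grip x{x0}")
    sel(b&(abs(S[:,2]-136)<4)&(S[:,1]<-12)&(S[:,1]>-70),f"lever x{x0}")
sel((S[:,2]>140)&(S[:,2]<152)&(abs(S[:,0])<30)&(abs(S[:,1])<30),"sleeve top")
E
```

```text
cam in tool [ 0.07905819  0.00048114 -0.13424981] [-0.30058682 -0.00132365  0.95375354]
grip x-115 0   
lever x-115 30 [-112.8  -46.3  135.3] [-115.8  -50.9  132.8] [-111.1  -42.9  136.7]
grip x-100 56 [-99.4   1.3 139.1] [-104.    -3.4  137.4] [-96.    6.6 140.3]
lever x-100 71 [-100.   -40.7  135.4] [-104.   -46.4  132.1] [-96.1 -36.2 137.4]
grip x-90 119 [-90.    4.5 138.6] [-94.   -3.6 135.1] [-86.   10.4 140.8]
lever x-90 77 [-89.9 -36.1 135.3] [-93.9 -41.4 132.5] [-86.1 -31.4 137.2]
sleeve top 2082 [ -3.6   7.6 147.9] [-29.9 -20.6 140. ] [ 29.9  22.7 152. ]
```

The wrist camera sits 79 mm towards tool +x, which is right at the column when grasping. So I'll turn the hand half round (same grasp) before going to the grip.

>>> send_rows --deltas '[{"dx":-6,"dy":0,"dz":4,"rx":0,"ry":0,"rz":7},{"dx":-12,"dy":0,"dz":8,"rx":0,"ry":0,"rz":14},{"dx":-18,"dy":0,"dz":12,"rx":0,"ry":0,"rz":21},{"dx":-24,"dy":0,"dz":16,"rx":0,"ry":0,"rz":28},{"dx":-30,"dy":0,"dz":20,"rx":0,"ry":0,"rz":35}]'

```text
clock: 5.83
tcp_pos: [0.515, 0.0863, 0.2429]
orientation: [-2.87, -1.278, 0.005]
contact_force: [1.1, -0.0, 0.5]
grip_width: 0.085
gripper_force: 0.0
```

>>> send_rows --deltas '[{"dx":0,"dy":0,"dz":0,"rx":0,"ry":0,"rz":7},{"dx":0,"dy":0,"dz":0,"rx":0,"ry":0,"rz":14},{"dx":0,"dy":0,"dz":0,"rx":0,"ry":0,"rz":21},{"dx":0,"dy":0,"dz":0,"rx":0,"ry":0,"rz":28},{"dx":0,"dy":0,"dz":0,"rx":0,"ry":0,"rz":35}]'

```text
clock: 6.25
tcp_pos: [0.5153, 0.0864, 0.2427]
orientation: [-2.352, -2.081, 0.004]
contact_force: [0.6, 0.8, 0.3]
grip_width: 0.0847
gripper_force: 0.0
```

>>> send_rows --deltas '[{"dx":0,"dy":0,"dz":0,"rx":0,"ry":0,"rz":7},{"dx":0,"dy":0,"dz":0,"rx":0,"ry":0,"rz":14},{"dx":0,"dy":0,"dz":0,"rx":0,"ry":0,"rz":21},{"dx":0,"dy":0,"dz":0,"rx":0,"ry":0,"rz":28},{"dx":0,"dy":0,"dz":0,"rx":0,"ry":0,"rz":35}]'

```text
clock: 6.67
tcp_pos: [0.5152, 0.0864, 0.2426]
orientation: [-1.617, -2.691, 0.004]
contact_force: [-0.1, 0.2, -1.0]
grip_width: 0.0853
gripper_force: 0.0
```

>>> send_rows --deltas '[{"dx":0,"dy":0,"dz":0,"rx":0,"ry":0,"rz":7},{"dx":0,"dy":0,"dz":0,"rx":0,"ry":0,"rz":14},{"dx":0,"dy":0,"dz":0,"rx":0,"ry":0,"rz":21},{"dx":0,"dy":0,"dz":0,"rx":0,"ry":0,"rz":28},{"dx":0,"dy":0,"dz":0,"rx":0,"ry":0,"rz":35}]'

```text
clock: 7.08
tcp_pos: [0.5153, 0.0863, 0.2426]
orientation: [-0.733, -3.052, 0.002]
contact_force: [0.3, 0.1, 0.3]
grip_width: 0.0847
gripper_force: 0.0
```

>>> send_rows --deltas '[{"dx":0,"dy":0,"dz":0,"rx":0,"ry":0,"rz":7},{"dx":0,"dy":0,"dz":0,"rx":0,"ry":0,"rz":14},{"dx":0,"dy":0,"dz":0,"rx":0,"ry":0,"rz":21},{"dx":0,"dy":0,"dz":0,"rx":0,"ry":0,"rz":28},{"dx":0,"dy":0,"dz":0,"rx":0,"ry":0,"rz":35}]'

```text
clock: 7.5
tcp_pos: [0.5152, 0.0864, 0.2425]
orientation: [0.219, -3.13, 0.001]
contact_force: [-0.2, -0.1, -0.0]
grip_width: 0.0852
gripper_force: 0.0
```

```bash
python3 - <<'E'
from h import *
o=r.get_obs(); print(o["tcp_pos"],o["orientation"],o["joints"].round(2))
v=R.from_rotvec(o["orientation"]).as_matrix(); print(np.degrees(np.arctan2(v[1],v[0])))
E
```

```text
[0.51522469 0.08635746 0.24250415] [ 2.19207118e-01 -3.13039776e+00  8.13346048e-04] [-0.59  0.23  0.36  1.93 -0.1   1.    1.52]
[-171.98879389   98.01126126 -167.63832877]
```

>>> send_rows --deltas '[{"dx":0,"dy":-35,"dz":0,"rx":0,"ry":0,"rz":4.2},{"dx":0,"dy":-75,"dz":0,"rx":0,"ry":0,"rz":4.2},{"dx":0,"dy":-115,"dz":0,"rx":0,"ry":0,"rz":4.2},{"dx":2,"dy":-150,"dz":0,"rx":0,"ry":0,"rz":4.2},{"dx":2,"dy":-150,"dz":0,"rx":0,"ry":0,"rz":4.2}]'

```text
clock: 7.92
tcp_pos: [0.5167, -0.0717, 0.2432]
orientation: [0.308, -3.124, 0.005]
contact_force: [-0.2, -0.7, 1.0]
grip_width: 0.0848
gripper_force: 0.0
```

>>> send_rows --deltas '[{"dx":0,"dy":0,"dz":-25,"rx":0,"ry":0,"rz":0},{"dx":0,"dy":0,"dz":-50,"rx":0,"ry":0,"rz":0},{"dx":0,"dy":0,"dz":-70,"rx":0,"ry":0,"rz":0},{"dx":0,"dy":0,"dz":-75,"rx":0,"ry":0,"rz":0},{"dx":0,"dy":0,"dz":-75,"rx":0,"ry":0,"rz":0}]'

```text
clock: 8.33
tcp_pos: [0.5165, -0.0633, 0.167]
orientation: [0.324, -3.119, -0.001]
contact_force: [-0.3, -0.6, 0.2]
grip_width: 0.0852
gripper_force: 0.0
```

```bash
python3 - <<'E'
from h import *
f=cam("wrist"); cv2.imwrite("pics/w3.png",f["frame"]); o=r.get_obs(); print(o["tcp_pos"],o["joints"].round(2),o["contact_force"])
v=R.from_rotvec(o["orientation"]).as_matrix(); print(np.degrees(np.arctan2(v[1],v[0])))
E
```

```text
[ 0.51766503 -0.06346124  0.16845168] [-0.33  0.33  0.41  2.01 -0.18  0.83  1.95] [-0.18548075  0.50514251 -0.04781609]
[-168.1521379   101.84779786 -176.50429395]
```

View pics/w3.png

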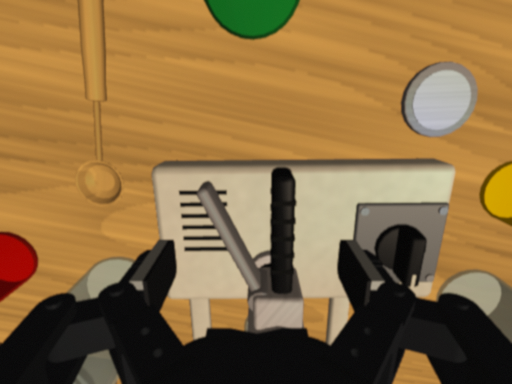

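The fingers at (160,270) and (352,270) straddle the lever (225,225) and grip (283,225). Descending.

>>> send_rows --deltas '[{"dx":0,"dy":0,"dz":-20,"rx":0,"ry":0,"rz":0},{"dx":0,"dy":0,"dz":-40,"rx":0,"ry":0,"rz":0},{"dx":0,"dy":0,"dz":-52,"rx":0,"ry":0,"rz":0},{"dx":0,"dy":0,"dz":-52,"rx":0,"ry":0,"rz":0},{"dx":0,"dy":0,"dz":-52,"rx":0,"ry":0,"rz":0}]'

```text
clock: 8.8
tcp_pos: [0.5189, -0.0636, 0.118]
orientation: [-0.324, 3.124, -0.0]
contact_force: [0.3, -0.5, 0.1]
grip_width: 0.085
gripper_force: 0.0
```

>>> send_rows --deltas '[{"dx":0,"dy":0,"dz":0,"rx":0,"ry":0,"rz":0},{"dx":0,"dy":0,"dz":0,"rx":0,"ry":0,"rz":0},{"dx":0,"dy":0,"dz":0,"rx":0,"ry":0,"rz":0},{"dx":0,"dy":0,"dz":0,"rx":0,"ry":0,"rz":0},{"dx":0,"dy":0,"dz":0,"rx":0,"ry":0,"rz":0}]' --jaw 52 --newtons 25

```text
clock: 9.22
tcp_pos: [0.52, -0.0649, 0.1191]
orientation: [-0.323, 3.121, -0.002]
contact_force: [-0.8, -2.7, 5.6]
grip_width: 0.0522
gripper_force: 9.2
```

>>> send_rows --deltas '[{"dx":0,"dy":0,"dz":0,"rx":0,"ry":0,"rz":0},{"dx":0,"dy":0,"dz":0,"rx":0,"ry":0,"rz":0},{"dx":0,"dy":0,"dz":0,"rx":0,"ry":0,"rz":0}]' --jaw 48

```text
clock: 9.47
tcp_pos: [0.5196, -0.063, 0.1194]
orientation: [-0.325, 3.122, 0.002]
contact_force: [-3.0, 2.1, 12.3]
grip_width: 0.0484
gripper_force: 11.2
```

>>> send_rows --deltas '[{"dx":0,"dy":0,"dz":2,"rx":0,"ry":0,"rz":0},{"dx":0,"dy":0.5,"dz":4,"rx":0,"ry":0,"rz":0},{"dx":0,"dy":0.5,"dz":6,"rx":0,"ry":0,"rz":0},{"dx":0,"dy":0.5,"dz":8,"rx":0,"ry":0,"rz":0},{"dx":0,"dy":0.5,"dz":10,"rx":0,"ry":0,"rz":0}]' --jaw 46.5

```text
clock: 9.88
tcp_pos: [0.5194, -0.0623, 0.1276]
orientation: [-0.325, 3.123, 0.001]
contact_force: [2.7, 4.2, -5.5]
grip_width: 0.0466
gripper_force: 10.6
```

>>> send_rows --deltas '[{"dx":0,"dy":0,"dz":3,"rx":0,"ry":0,"rz":0},{"dx":0,"dy":0,"dz":6,"rx":0,"ry":0,"rz":0},{"dx":0,"dy":0,"dz":10,"rx":0,"ry":0,"rz":0},{"dx":0,"dy":0,"dz":15,"rx":0,"ry":0,"rz":0},{"dx":0,"dy":0,"dz":20,"rx":0,"ry":0,"rz":0}]'

```text
clock: 10.3
tcp_pos: [0.5194, -0.0623, 0.1476]
orientation: [-0.325, 3.123, 0.001]
contact_force: [4.0, 4.5, -5.6]
grip_width: 0.0465
gripper_force: 10.6
```

```bash
cat > s.py <<'E'
from h import *
import sys
def show(tag,view=False):
    o=r.get_obs(); print("tcp",o["tcp_pos"].round(4),"w",o["grip_width"],"F",o["gripper_force"],o["contact_force"].round(1))
    a=np.radians(12.2); M=np.array([[np.cos(a),-np.sin(a)],[np.sin(a),np.cos(a)]])
    for n in("scene","top"):
        f=cam(n); p=pts(f); Q=p.reshape(-1,3); S=np.c_[(Q[:,:2]-[.6005,-.030])@M,Q[:,2]]*1000
        # motor top (0.26 at rest, stand x110): flat surface
        m=(np.hypot(S[:,0]-110,S[:,1])<25)&(S[:,2]>240)&(S[:,2]<450)
        if m.any(): print(n,"motor top lift",round(np.median(S[m,2])-260,1),m.sum())
        # sleeve: annulus 15-22 mm from the column axis
        d=np.hypot(S[:,0],S[:,1]); m=(d>14)&(d<21)&(S[:,2]>130)&(S[:,2]<330)
        if m.any(): print(n,"sleeve annulus z pct",np.percentile(S[m,2],[50,80,90,95]).round(1),m.sum())
        if n=="scene" and view: cv2.imwrite(f"pics/{tag}.png",cv2.resize(f["frame"][150:270,190:310],None,fx=5,fy=5,interpolation=cv2.INTER_CUBIC))
E
python3 -c "from s import *;show('a')"
```

```text
tcp [ 0.5194 -0.0623  0.1476] w 0.04651340742645682 F 10.57372709736228 [ 4.   4.5 -5.6]
scene motor top lift 25.6 95
scene sleeve annulus z pct [177.4 253.6 284.4 307.5] 79
top motor top lift 27.6 147
top sleeve annulus z pct [180.1 182.8 184.4 193.6] 19
```

>>> send_rows --deltas '[{"dx":0,"dy":0,"dz":6,"rx":0,"ry":0,"rz":0},{"dx":0,"dy":0,"dz":12,"rx":0,"ry":0,"rz":0},{"dx":0,"dy":0,"dz":18,"rx":0,"ry":0,"rz":0},{"dx":0,"dy":0,"dz":24,"rx":0,"ry":0,"rz":0},{"dx":0,"dy":0,"dz":30,"rx":0,"ry":0,"rz":0}]'

```text
clock: 10.82
tcp_pos: [0.5191, -0.0623, 0.1776]
orientation: [-0.326, 3.123, 0.001]
contact_force: [4.1, 3.8, -5.0]
grip_width: 0.0463
gripper_force: 9.2
```

>>> send_rows --deltas '[{"dx":0,"dy":0,"dz":6,"rx":0,"ry":0,"rz":0},{"dx":0,"dy":0,"dz":12,"rx":0,"ry":0,"rz":0},{"dx":0,"dy":0,"dz":18,"rx":0,"ry":0,"rz":0},{"dx":0,"dy":0,"dz":23,"rx":0,"ry":0,"rz":0},{"dx":0,"dy":0,"dz":25,"rx":0,"ry":0,"rz":0}]'

```text
clock: 11.23
tcp_pos: [0.5191, -0.0623, 0.2029]
orientation: [-0.326, 3.123, 0.001]
contact_force: [4.1, 4.4, -5.1]
grip_width: 0.0467
gripper_force: 9.5
```

```bash
python3 - <<'E'
from s import *
show('b',True)
a=np.radians(12.2); M=np.array([[np.cos(a),-np.sin(a)],[np.sin(a),np.cos(a)]])
for n in("scene","top"):
    Q=np.load(n+"0.npz")["p"].reshape(-1,3); S=np.c_[(Q[:,:2]-[.6005,-.030])@M,Q[:,2]]*1000
    m=(np.hypot(S[:,0]-110,S[:,1])<25)&(S[:,2]>240)&(S[:,2]<450); print("base",n,np.median(S[m,2])-260)
E
```

```text
tcp [ 0.5191 -0.0623  0.2029] w 0.04672293007432116 F 9.450432267040014 [ 4.1  4.4 -5.1]
scene motor top lift 79.7 106
scene sleeve annulus z pct [228.9 254.2 290.9 312.8] 72
top motor top lift 81.4 163
top sleeve annulus z pct [234.4 278.6 308.3 318.2] 26
base scene -2.481536682542014
base top -1.0401446648972978
```

View pics/b.png

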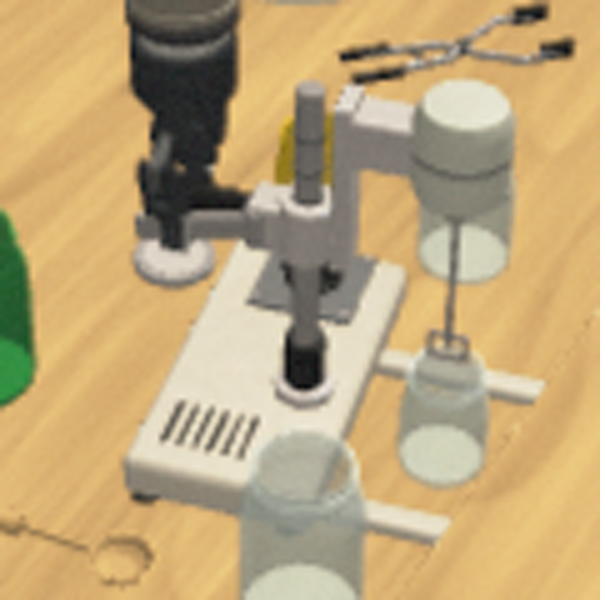

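The head hangs between the fingers, with the sleeve top at about (305,200), just under the lowest ring. Lift is about 82.3 mm from both cameras (baseline-corrected), so it needs 2.7 mm more.

>>> send_rows --deltas '[{"dx":0,"dy":0,"dz":2,"rx":0,"ry":0,"rz":0},{"dx":0,"dy":0,"dz":3,"rx":0,"ry":0,"rz":0},{"dx":0,"dy":0,"dz":3,"rx":0,"ry":0,"rz":0},{"dx":0,"dy":0,"dz":3,"rx":0,"ry":0,"rz":0},{"dx":0,"dy":0,"dz":3,"rx":0,"ry":0,"rz":0}]'

```text
clock: 11.75
tcp_pos: [0.5191, -0.0623, 0.2055]
orientation: [-0.326, 3.123, 0.001]
contact_force: [3.2, 4.4, -3.0]
grip_width: 0.0468
gripper_force: 9.5
```

```bash
python3 -c "from s import *;show('c')"
```

```text
tcp [ 0.5191 -0.0623  0.2055] w 0.04684596482240215 F 9.455193802714348 [ 3.2  4.4 -3. ]
scene motor top lift 82.8 98
scene sleeve annulus z pct [233.1 253.2 289.7 299.4] 77
top motor top lift 84.4 164
top sleeve annulus z pct [235.5 237.9 240.5 301.6] 21
```

>>> send_rows --deltas '[{"dx":-0.2,"dy":1,"dz":0,"rx":0,"ry":0,"rz":0},{"dx":-0.4,"dy":2,"dz":0.5,"rx":0,"ry":0,"rz":0},{"dx":-0.4,"dy":2,"dz":0.5,"rx":0,"ry":0,"rz":0}]' --jaw 42 --newtons 40

```text
clock: 12.1
tcp_pos: [0.5183, -0.0602, 0.2057]
orientation: [-0.325, 3.124, 0.001]
contact_force: [2.5, 4.1, -5.2]
grip_width: 0.0421
gripper_force: 8.8
```

```bash
python3 -c "from s import *;show('c')"
```

```text
tcp [ 0.5183 -0.0602  0.2057] w 0.04208608612217034 F 8.836845410987735 [ 2.5  4.1 -5.2]
scene motor top lift 82.0 101
scene sleeve annulus z pct [227.8 248.8 295.  312.5] 74
top motor top lift 83.3 160
top sleeve annulus z pct [235.  237.9 287.3 301.9] 21
```

>>> send_rows --deltas '[{"dx":-0.4,"dy":2,"dz":1.5,"rx":0,"ry":0,"rz":0},{"dx":-0.8,"dy":4,"dz":2,"rx":0,"ry":0,"rz":0},{"dx":-0.8,"dy":4,"dz":2,"rx":0,"ry":0,"rz":0}]' --jaw 34

```text
clock: 12.45
tcp_pos: [0.5167, -0.0563, 0.2078]
orientation: [0.325, -3.124, -0.002]
contact_force: [-0.9, 5.5, -0.4]
grip_width: 0.0342
gripper_force: 2.7
```

```bash
python3 -c "from s import *;show('c')"
```

```text
tcp [ 0.5167 -0.0563  0.2078] w 0.0341965594556024 F 2.6798202842473984 [-0.9  5.5 -0.4]
scene motor top lift 81.8 102
scene sleeve annulus z pct [229.  248.9 295.  319.8] 83
top motor top lift 83.3 162
top sleeve annulus z pct [235.  240.1 277.9 306.8] 15
```

>>> send_rows --deltas '[{"dx":-0.4,"dy":2,"dz":0,"rx":0,"ry":0,"rz":0},{"dx":-0.8,"dy":4,"dz":0.5,"rx":0,"ry":0,"rz":0},{"dx":-0.8,"dy":4,"dz":0.5,"rx":0,"ry":0,"rz":0},{"dx":-0.8,"dy":4,"dz":0.5,"rx":0,"ry":0,"rz":0}]' --jaw 20 --newtons 50

```text
clock: 12.88
tcp_pos: [0.5157, -0.0515, 0.2072]
orientation: [0.324, -3.123, -0.003]
contact_force: [1.2, 8.1, -9.7]
grip_width: 0.0231
gripper_force: 54.3
```

```bash
python3 -c "from s import *;show('d',True)"
```

```text
tcp [ 0.5157 -0.0515  0.2072] w 0.023093407917637036 F 54.33250665664673 [ 1.2  8.1 -9.7]
scene motor top lift 80.1 102
scene sleeve annulus z pct [230.  256.9 284.5 308.5] 77
top motor top lift 81.5 164
top sleeve annulus z pct [232.7 235.2 236.5 237.1] 5
```

>>> send_rows --deltas '[{"dx":0,"dy":0,"dz":0,"rx":0,"ry":0,"rz":0},{"dx":0,"dy":0,"dz":0,"rx":0,"ry":0,"rz":0},{"dx":0,"dy":0,"dz":0,"rx":0,"ry":0,"rz":0},{"dx":0,"dy":0,"dz":0,"rx":0,"ry":0,"rz":0},{"dx":0,"dy":0,"dz":0,"rx":0,"ry":0,"rz":0}]'

```text
clock: 13.4
tcp_pos: [0.5157, -0.0516, 0.2072]
orientation: [0.324, -3.123, -0.003]
contact_force: [2.2, 8.9, -9.5]
grip_width: 0.0229
gripper_force: 54.4
```

```bash
python3 -c "from s import *;show('e',True)"
```

```text
tcp [ 0.5157 -0.0516  0.2072] w 0.0228593620334327 F 54.36848044395447 [ 2.2  8.9 -9.5]
scene motor top lift 80.2 104
scene sleeve annulus z pct [226.8 242.2 287.7 309.8] 74
top motor top lift 82.3 160
top sleeve annulus z pct [234.1 301.6 303.6 304.6] 6
```

View pics/e.png

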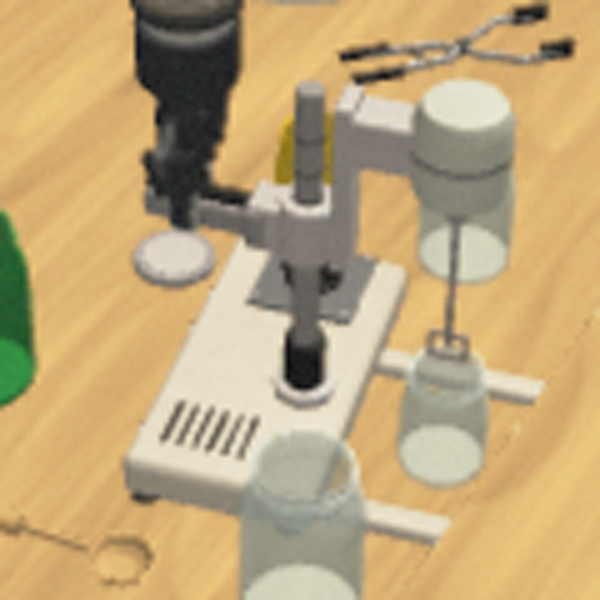

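The head is held and the lever looks parallel to the grip. Lift reads about 83 mm (2 mm under the ring, in tolerance). Checking the lever close up.

```bash
python3 - <<'E'
from h import *
f=cam("wrist"); cv2.imwrite("pics/w4.png",f["frame"]); Q=pts(f).reshape(-1,3)
a=np.radians(12.2); M=np.array([[np.cos(a),-np.sin(a)],[np.sin(a),np.cos(a)]])
S=np.c_[(Q[:,:2]-[.6015,-.030])@M,Q[:,2]]*1000
for x0 in(-120,-115,-110,-105,-75,-65):
    m=(abs(S[:,0]-x0)<2.5)&(abs(S[:,1])<60)&(S[:,2]>195)&(S[:,2]<230)
    h,e=np.histogram(S[m,1],bins=np.arange(-50,22,4)); print(x0,dict((int(k),int(c)) for k,c in zip(e,h) if c))
E
```

```text
-120 {-14: 97, -10: 138, -6: 120, -2: 99, 2: 103, 6: 89}
-115 {-14: 62, -10: 90, -6: 75, -2: 89, 2: 92, 6: 69}
-110 {-14: 58, -10: 89, -6: 92, -2: 83, 2: 88, 6: 87}
-105 {-14: 65, -10: 76, -6: 62, -2: 77, 2: 83, 6: 56}
-75 {-18: 9, -14: 65, -10: 57, -6: 46, -2: 71, 2: 75, 6: 55}
-65 {-18: 16, -14: 56, -10: 49, -6: 39, -2: 67, 2: 63, 6: 45}
```

View pics/w4.png

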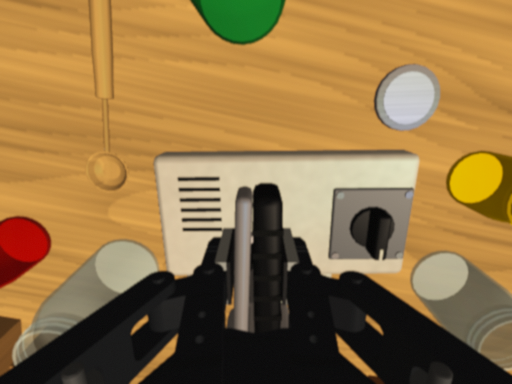

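The lever at (243,255) lies parallel against the grip at (267,255), both between the fingers, and the switch is still off.

```bash
python3 -c "from bench import r; print(r.hand_in())"
```

```text
the job is handed in; nothing more can be done
None
```

I turned the switch off, then raised the head to the small jar's ring (sleeve top about 2 mm below it by camera, limit 5 mm), squeezed the lever closed there and handed in still holding both; the hand-in gave no verdict.

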